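# Prime the fish feeder and lock its leg at the length mark

### The arm

A 6-joint arm with a two-finger parallel gripper is mounted at the origin on the work surface. World frame = base frame: x ahead of the robot, y to its left, z up, the work surface at z = 0. Lengths are in mm, angles in degrees, forces in N, time in s.
With the tool pointing down it reaches from about 350 to 850 mm from the base axis. Payload 8.1 kg.
Tool frame: the origin (TCP) lies at the very end of the fingers, on their centre line; the grasp point (between the pads) lies 19 mm behind it; z points along the fingers, y is the direction in which the jaws open and shut (so a half turn about z gives the same grasp; the last joint's range is limited). The gripper opens to 85 mm and grips with 20 to 120 N. Pads are 22 mm wide; open, the fingers measure 114 mm over their backs; the gripper's body (76 mm by 85 mm) begins 54 mm behind the grasp point. The pads swing forward as they close: fully open they stand 13 mm farther back than shut.
Start: joints at [-4.893, 7.471, 85.268, -0, 87.261, -4.893], TCP at [600.004, 0.022, 210.892] pointing down, gripper open.
Joint ranges: [-169.43, 169.43], [-51.17, 129.36], [1.28, 143.12], [-76.62, 256.62], [0, 156.53], [-152.29, 152.29]. Speed limits (degrees/s): [136.94, 136.94, 159.86, 180, 180, 180].

### API

Orientations are given as [roll, pitch, yaw] about the fixed x, y, z axes, in that order (R = Rz(yaw) Ry(pitch) Rx(roll)).
In Python, from bench import r gives the robot as it stands.
- The arm moves only by the shell command python3 -m crank 'ROWS' [OPENING] [FORCE]. ROWS is JSON, a list that holds one entry, the list of rows, each a list of 6 numbers: the shift along the tool's x, y, z in m, then the turn, a rotation vector about the tool's x, y, z in rad. A call has 1 to 10 rows; each row is the pose to reach, as a shift and turn from the pose measured when the call began, along the tool's axes at that moment; what a row does not reach only later rows make up. A row lasts 1/8 s, in which the tool goes at most 62.5 mm and 10.7 degrees, less where a joint would pass 70% of its speed; a pose out of reach is approached as far as the arm can. A call with a gripper value outside its range is refused whole. OPENING is the closure, from 0 (fully open) to 1 (shut), set as the call begins (- or left out, the last holds). The fingers move at their own pace and stop on an object; FORCE is the grip in N (left out, the last holds). Time passes only in rows, so rows that repeat a pose let the fingers close. It gives the time, the measured TCP pose, the force and the opening at its end, in the units of the state.
- r.sense(): the state, without advancing time (a new reading comes with each control period).
- r.snapshot(name): name is "scene" or "side" or "wrist"; returns (picture, depth): 480x640x3 uint8, blue, green, red; 480x640 float32, mm along the optical axis (not along the pixel's ray), 0 where there is no reading.
- r.get_calibration(name): a dict with "mtx" (3x3 intrinsics, pixels), "k1" (the pictures are not rectified: a ray, as slopes to the right and down, at radius r is drawn at 1 + k1 r^2 times it, then the intrinsics apply), "cam_to_world" (4x4, takes a point from camera to world coordinates). Camera axes: x right, y down, z forward; pixel columns grow to the right and rows downward; lengths in mm; the calibration is good to about 2 mm. A picture is of the moment at which its call begins: read the wrist's pose just before it. get_calibration takes no time and is no camera call; for the wrist camera it gives the pose at the moment of the call.
- r.hand_in(): hands the job in, once; it reports no verdict.
Trained networks look in the newest picture that a camera, given by its name, has taken for a name from the list of things; names that differ only in an ending like _2 or _b are one class to them, and where a whole thing is asked for, a point or a joint stands for the part that bears it (a point fixed in the world has none). Each returns a list of dicts, best first, with "conf" (0 to 1); they miss things now and then, are a little off and sometimes report something else, mostly with a low value. They report only what shows in the picture. A call takes as long as a camera call.
- r.look_for(thing, camera): "extent" ([left, top, right, bottom] in pixels, round what is visible of it).
- r.landmark_of(thing, camera): "pixel" ([column, row] in pixels: a listed point, or the origin of a listed thing).
The state is a dict: "time": time; "joint_pos": joint angles; "qd": joint speeds; "joint_efforts": joint torques, N m; "tool_pos": TCP position; "tcp_rot": TCP orientation; "ft_force": force on the tool from outside, world axes, zero at the start; "wrist_torque": the same for the moment, N m; "finger_gap": finger opening in mm.
Only numpy, scipy, OpenCV 4.12 (cv2) and the standard library are available. Lean on these libraries where they do the work, as an engineer would, in place of code of your own. Each camera call takes 0.05 s, during which the arm holds its last target.

### The job

Prime the fish feeder: tip its orange canister to 45 degrees towards the robot, keep it there for a second, bring it back upright and let go. Then pull the feeder's spring-loaded leg out until its red pointer lines up with the red clip on the scale and, while holding it there, slide the yellow cam lever fully closed against the blue fin (not before the leg is at the mark). Finish while still holding the leg at the mark - do not let go - and leave the algae magnet, breeder box and spatula alone.

Things in the scene. Friction and masses are not known exactly. Their poses are not given: they have to be found in the camera images.
- feeder: Fish feeder frame, fixed: grey base plate with a two-post yoke, a black leg tube (44 mm wide, y -20 to +80 mm, 40 mm high) and a white scale strip. Origin at shelf height on the leg's centre line; y axis along the leg (the leg comes out towards -y, the canister stands at y = +150 mm), x axis pointing away from the robot, z up.
- pivot (a point): Point on the canister's tilt axis (parallel to the feeder's y axis), at the canister's centre, 80 mm above the shelf; fixed to the feeder.
- bail (a point): Middle of the handle bar over the canister's lid: a round black bar, 10 mm thick, 58 mm long, parallel to the feeder's y axis, 85 mm from the tilt axis and 40 mm above the lid (the posts at its ends leave 48 mm between them). Turns with the canister: straight above the pivot when the canister is upright.
- canister (a joint): Tilt of the closed orange canister (68 mm across its white lid, 90 mm tall, about 0.22 kg) about the pivot, rad: 0 upright, positive with the top tipped towards the robot (feeder's -x), range -0.3 to 1.05. A stiff pivot (0.08 N m): it stays where it is left. It starts a little off upright.
- leg: Aluminium sliding leg with a T-shaped head. Origin at shelf height on the leg's centre line, under the middle of the blue fin; axes parallel to the feeder's (pulling out moves it to -y, at most 85 mm). Starts fully in; a spring draws it back with 5 to 6.5 N, so it must be held. Head block 70 (x) by 58 (y) mm, its top 39 mm above the shelf.
- fin (a point): Centre of the fixed blue fin on the leg's head, 6 x 24 x 46 mm (x -7 to -1, y -12 to +12 mm in the leg's frame, top 85 mm above the shelf); this point is 62 mm above the shelf.
- lever_tab (a point): Centre of the yellow cam lever's upright tab (6 x 24 mm, top 85 mm above the shelf), on the leg's head beyond the blue fin (feeder's +x side), facing it. Open, its outer face is at x = +25 mm in the leg's frame; closed, at +7 mm, so that fin and closed lever together are 14 mm thick.
- cam_lever (a joint): Slide of the yellow cam lever towards the blue fin, m: 0 open, 0.018 fully closed. Moves along the feeder's -x; about 3.5 N of friction, stays where it is left. Starts within 2 mm of open.
- pointer (a point): Lower tip of the thin red pointer at the robot-side end of the crossbar, at x = -77, y = -23 mm in the leg's frame (middle of the crossbar's thickness), hanging 13 mm above the shelf, just over the scale strip. Seen only, it cannot be felt.
- mark: Length mark: red clip 24 x 3 x 6 mm lying across the white scale strip, fixed; origin at the middle of its underside, its y axis parallel to the leg's travel. The leg is at the mark when pointer and clip have the same place along y. The clip sits 25 to 65 mm of travel from where the pointer starts.
- algae_magnet: Bystander: black plastic algae magnet 60 x 36 x 36 mm with a green grip; origin under its centre.
- breeder_box: Bystander: small clear acrylic breeder box, open on top, 80 x 130 x 70 mm; origin under its centre.
- spatula: Bystander: stainless aquascaping spatula 220 mm long, a thin rod with a small flat blade, lying on the shelf beyond the canister end of the feeder, pointing away from the robot; origin at the underside of its middle.
- crossbar (a point): Centre of the leg's black crossbar, 116 (x) x 12 (y) x 34 mm, 39 to 73 mm above the shelf, y -29 to -17 mm in the leg's frame. Open fingers can straddle fin and lever and pull on its inner face (y = -17 mm).

How it is judged:
By the outcome, as a careful person would: the job done as asked, in the order asked, and still so for the second after the job is handed in, while the arm keeps its last pose, push and grip.
It also fails if it takes over 48 s, if anything falls off the work surface, if the arm or the gripper's body presses on something with over 40 N, if the wrist force passes 120 N, or if a joint passes its speed limit or range.

## Working session

There is one attempt and no reset: what is moved stays moved. The work goes in short steps, Python scripts to look and compute and a shell command to move; the robot and the scene stay as the last step left them, time stands still between calls to the robot, and variables do not carry over. Pictures are saved under pics/ and viewed, and the job is handed in when it is done.

```bash
ls; mkdir -p pics
cat > h.py <<'E'
import numpy as np, cv2
from bench import r
def ray(cam,px):
    c=r.get_calibration(cam) if isinstance(cam,str) else cam
    K=np.array(c["mtx"]);k=c["k1"]
    d=np.array([(px[0]-K[0,2])/K[0,0],(px[1]-K[1,2])/K[1,1]])
    u=d.copy()
    for _ in range(20): u=d/(1+k*(u@u))
    return np.array([u[0],u[1],1.0]),np.array(c["cam_to_world"])
def at_z(cam,px,z):
    v,T=ray(cam,px); d=T[:3,:3]@v; o=T[:3,3]
    return o+d*(z-o[2])/d[2]
def at_depth(cam,px,dep):
    v,T=ray(cam,px); return T[:3,:3]@(v*dep)+T[:3,3]
def dpt(D,px,w=2):
    c,rw=int(round(px[0])),int(round(px[1])); a=D[max(rw-w,0):rw+w+1,max(c-w,0):c+w+1]; a=a[a>0]
    return float(np.median(a)) if a.size else 0
E
python3 - <<'E'
from h import *
for n in ("scene","side"):
    p,D=r.snapshot(n); cv2.imwrite(f"pics/{n}0.png",p); np.save(f"{n}0.npy",D)
    c=r.get_calibration(n); print(n,np.round(np.array(c["cam_to_world"]),2).tolist())
    for t in ["pivot","bail","fin","lever_tab","pointer","mark","crossbar","feeder","leg"]:
        l=r.landmark_of(t,n)
        for a in l[:2]:
            px=a["pixel"]; d=dpt(D,px)
            print(t,round(a["conf"],2),np.round(px,1),np.round(at_depth(c,px,d),0) if d else None)
s=r.sense(); print(s["time"],s["tool_pos"],s["tcp_rot"],s["finger_gap"],s["ft_force"])
E
```

```text
pics
scene [[-0.46, 0.64, -0.61, 1213.28], [0.89, 0.35, -0.31, 388.9], [0.02, -0.69, -0.73, 851.62], [0.0, 0.0, 0.0, 1.0]]
pivot 0.94 [363.6 242.7] [550. 158. 107.]
bail 0.98 [371.4 212.4] [522. 157. 166.]
bail 0.56 [276.2 206.4] [516. -65.  78.]
fin 0.67 [275.2 209.4] [515. -68.  66.]
lever_tab 0.76 [267.4 218.5] [541. -73.  58.]
pointer 0.71 [285.6 202.8] [428. -95.   4.]
crossbar 0.85 [267.1 207.2] [521. -86.  70.]
feeder 0.76 [305.5 241.4] [541.  22.  33.]
feeder 0.51 [367.6 245.2] [548. 167. 102.]
leg 0.66 [274.9 231.8] [549. -51.  34.]
leg 0.23 [370.6 211.5] [521. 155. 168.]
side [[-0.77, -0.38, 0.51, 215.83], [-0.63, 0.46, -0.62, 528.85], [0.0, -0.8, -0.6, 580.16], [0.0, 0.0, 0.0, 1.0]]
pivot 0.8 [327.7 306.4] [500. 181. 118.]
pivot 0.42 [332.  216.4] [698. -75.  44.]
bail 0.98 [331.4 268.5] [513. 157. 164.]
bail 0.37 [465.6 271.4] [ 427. -139.    3.]
fin 0.75 [410.9 245.5] [509. -66.  69.]
lever_tab 0.59 [398.5 240.9] [535. -64.  68.]
pointer 0.56 [452.1 278.1] [ 437. -106.    4.]
crossbar 0.97 [416.9 243.3] [508. -86.  62.]
crossbar 0.2 [329.  307.3] [499. 179. 115.]
feeder 0.88 [383.9 293.3] [497.  35.  35.]
feeder 0.72 [331.9 216.2] [698. -75.  45.]
leg 0.72 [236.3 277.5] [738. 151.  13.]
leg 0.69 [402.7 269.3] [506. -39.  33.]
1.0 [6.00020273e+02 8.18420776e-03 2.10914349e+02] [1.79998085e+02 7.79587611e-04 8.99986133e+01] 85.20702410252531 [ 0.37135689 -0.83107579  0.81206795]
```

View pics/scene0.png

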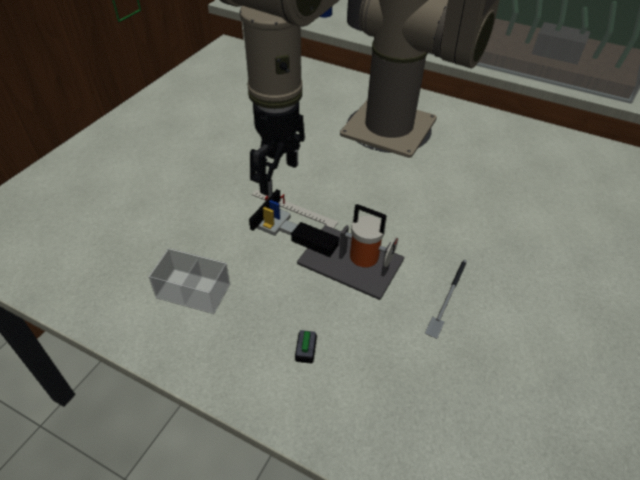

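View pics/side0.png

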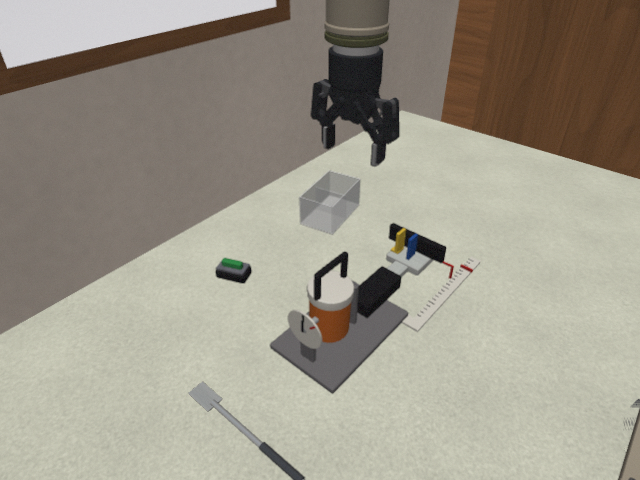

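Run:
```python
from h import *
n="wrist"
c=r.get_calibration(n)
p,D=r.snapshot(n); cv2.imwrite(f"pics/{n}0.png",p); np.save("wrist0.npy",D)
print(np.round(np.array(c["cam_to_world"]),3).tolist(), np.array(c["mtx"]).tolist(),c["k1"])
for t in ["bail","fin","lever_tab","pointer","mark","crossbar"]:
        for a in r.landmark_of(t,n)[:2]:
            px=a["pixel"]; d=dpt(D,px)
            print(t,round(a["conf"],2),np.round(px,1),np.round(at_depth(c,px,d),1) if d else None)
```

```text
[[1.0, -0.001, 0.001, 600.517], [-0.001, -0.962, -0.274, 67.933], [0.001, 0.274, -0.962, 373.482], [0.0, 0.0, 0.0, 1.0]] [[420.65414676206996, 0.0, 312.6205749257008], [0.0, 420.65414676206996, 237.87557044617242], [0.0, 0.0, 1.0]] -0.0010721248269387911
fin 0.58 [204.8 299.9] [515.5 -70.3  66.7]
fin 0.42 [514.2  25.2] [748.2 133.2  35.7]
lever_tab 0.63 [233.  302.3] [541.  -65.   82.9]
pointer 0.87 [140.4 300.1] [440.4 -95.   12.3]
mark 0.17 [226.8 272.5] [528.1 -57.8  38.7]
crossbar 0.83 [207.9 324.2] [516.9 -90.8  68.2]
```

View pics/wrist0.png

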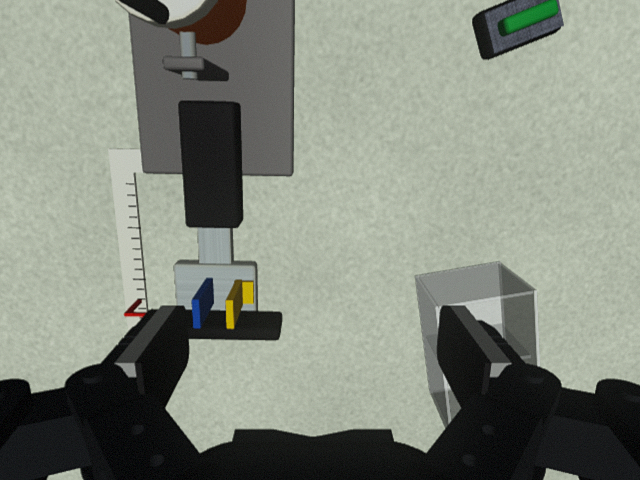

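Run:
```python
import cv2
a=cv2.imread("pics/side0.png")[230:400,270:490]; cv2.imwrite("pics/sc.png",cv2.resize(a,None,fx=3.5,fy=3.5,interpolation=2))
```

```text
(no output)
```

View pics/sc.png

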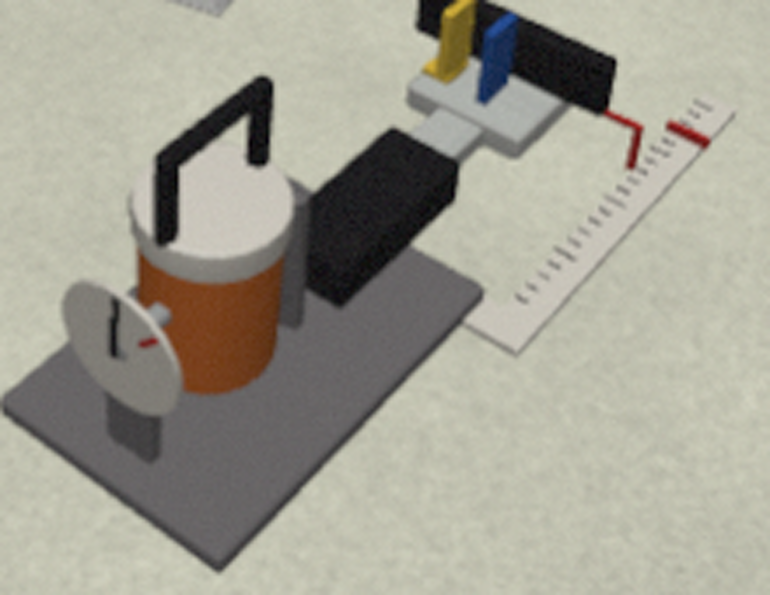

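Run:
```python
from h import *
def cloud(n,c=None):
    D=np.load(f"{n}0.npy"); c=c or r.get_calibration(n)
    K=np.array(c["mtx"]);k=c["k1"];T=np.array(c["cam_to_world"])
    v,u=np.mgrid[0:480,0:640]
    a=np.stack([(u-K[0,2])/K[0,0],(v-K[1,2])/K[1,1]],-1); b=a.copy()
    for _ in range(10): b=a/(1+k*(b**2).sum(-1,keepdims=True))
    P=np.concatenate([b,np.ones((480,640,1))],-1)*D[...,None]
    return P@T[:3,:3].T+T[:3,3],D>0
for n in ("wrist","side"):
    P,ok=cloud(n); I=cv2.imread(f"pics/{n}0.png")
    dark=I.max(-1)<60
    m=ok&dark&(abs(P[...,2]-40)<4)&(P[...,1]>-40)&(P[...,1]<110)&(abs(P[...,0]-520)<60)
    print(n,"tube",m.sum())
    X=P[m]; ys=np.arange(-15,85,10); cs=[]
    for y in ys:
        q=X[(abs(X[:,1]-y)<5)][:,0]
        if len(q)>20: cs.append((y,(np.percentile(q,2)+np.percentile(q,98))/2,np.ptp(q)))
    print(np.round(cs,1).tolist(), "y range",np.percentile(X[:,1],[1,99]),"z",np.median(X[:,2]))
    cs=np.array(cs); print("slope deg",np.degrees(np.polyfit(cs[:,0],cs[:,1],1)[0]))
    # crossbar top
    m=ok&dark&(abs(P[...,2]-73)<5)&(P[...,1]<-70)&(P[...,1]>-110)&(abs(P[...,0]-515)<75)
    X=P[m]; 
    if len(X)>10: print("xbar",len(X),np.median(X,0),X.min(0),X.max(0),"ang",np.degrees(np.polyfit(X[:,0],X[:,1],1)[0]))
    # red
    hsv=cv2.cvtColor(I,cv2.COLOR_BGR2HSV)
    red=((hsv[...,0]<5)|(hsv[...,0]>175))&(hsv[...,1]>150)&(hsv[...,2]>60)&ok&(P[...,2]<60)&(P[...,0]<470)
    v,u=np.nonzero(red)
    for z in (6,13): 
        pass
    print("red",[(int(a),int(b),*np.round(P[b,a]).astype(int).tolist()) for a,b in zip(u,v)][::3])
    # canister lid: white z 115-135
    m=ok&(P[...,2]>120)&(P[...,2]<132)&(abs(P[...,0]-520)<60)&(abs(P[...,1]-157)<60)&(I.min(-1)>110)
    X=P[m]; print("lid",len(X),X.min(0) if len(X) else 0,X.max(0) if len(X) else 0,X.mean(0) if len(X) else 0)
    m=ok&(P[...,2]>155)&(P[...,2]<180)&(abs(P[...,0]-520)<60)&(abs(P[...,1]-157)<60)
    X=P[m]; print("bail",len(X), np.median(X,0) if len(X) else 0,X.min(0) if len(X) else 0,X.max(0) if len(X) else 0)
```

```text
wrist tube 6973
[[-15.0, 518.7, 42.7], [-5.0, 518.8, 43.0], [5.0, 519.0, 43.3], [15.0, 519.1, 43.2], [25.0, 519.3, 43.7], [35.0, 519.4, 44.1], [45.0, 519.6, 43.6], [55.0, 519.8, 44.1], [65.0, 519.9, 44.2], [75.0, 520.3, 43.7]] y range [-16.84814829  80.51523883] z 39.3444875677402
slope deg 0.9719530000196018
xbar 1323 [538.19191401 -95.16138785  72.10443545] [ 461.80261833 -102.67508046   68.01019745] [573.90797602 -70.32432604  77.72623124] ang -2.966189881825664
red [(138, 300, 439, -94, 15), (139, 301, 442, -93, 18), (138, 302, 441, -94, 19), (137, 303, 441, -93, 22), (136, 304, 441, -94, 24), (135, 305, 441, -94, 25), (134, 306, 441, -94, 28), (133, 307, 441, -94, 30), (132, 308, 441, -94, 32), (131, 309, 441, -94, 34), (130, 310, 441, -93, 36), (129, 311, 441, -93, 39), (128, 312, 441, -93, 41), (131, 312, 443, -94, 40), (125, 313, 439, -94, 42), (128, 313, 441, -94, 41), (131, 313, 443, -94, 41), (134, 313, 446, -94, 41), (137, 313, 449, -94, 42), (140, 313, 452, -94, 42), (143, 313, 454, -94, 42), (124, 314, 438, -94, 43), (127, 314, 440, -95, 41), (130, 314, 443, -95, 41), (
[... 1081 characters left out ...]
3, 451, -95, 40), (449, 264, 445, -95, 42), (451, 265, 441, -95, 41), (451, 266, 439, -92, 41), (462, 266, 436, -142, 10), (452, 267, 437, -93, 40), (465, 267, 430, -142, 10), (452, 268, 437, -93, 37), (467, 268, 427, -145, 8), (451, 269, 439, -94, 34), (468, 269, 424, -142, 9), (471, 269, 419, -144, 11), (469, 270, 423, -145, 5), (472, 270, 418, -146, 7), (451, 272, 437, -93, 28), (451, 274, 436, -93, 24), (450, 276, 437, -91, 19)]
lid 1036 [484.97991612 120.82498057 120.03325252] [551.19451535 186.55357862 131.67489359] [513.2035395  154.26310156 123.75499729]
bail 334 [514.66650265 157.39293894 167.16106729] [510.9381605  119.15682301 155.06463112] [521.82286306 187.29864153 170.72020733]
```

```bash
python3 -m crank '[[[0.04,-0.02,0,0,0,0.005],[0.09,-0.05,0,0,0,0.01],[0.14,-0.075,0,0,0,0.017],[0.153,-0.082,0,0,0,0.017],[0.153,-0.082,0,0,0,0.017],[0.153,-0.082,0,0,0,0.017]]]' 0.5 20
python3 - <<'E'
from h import *
for n in ("wrist","side"):
    c=r.get_calibration(n); p,D=r.snapshot(n); cv2.imwrite(f"pics/{n}1.png",p); np.save(f"{n}1.npy",D)
    for a in r.landmark_of("bail",n)[:1]:
            px=a["pixel"]; print(n,a["conf"],np.round(px,1),at_z(c,px,165))
E
```

```text
time: 2.1
tool_pos: [518.7, 151.9, 210.9]
tcp_rot: [180.0, 0.0, 89.0]
ft_force: [0.2, 0.7, -0.2]
finger_gap: 42.7
wrist 0.56 [312.4 256.3] [519.26180241 150.47280302 165.        ]
side 0.91 [332.4 266.3] [513.61440657 153.72260454 165.        ]
```

View pics/wrist1.png

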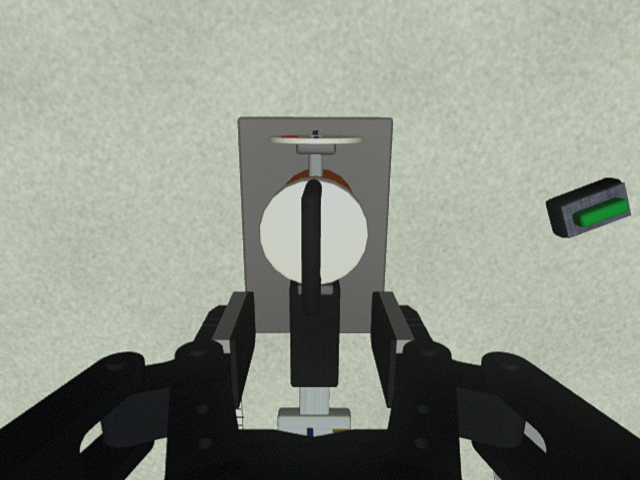

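View pics/side1.png

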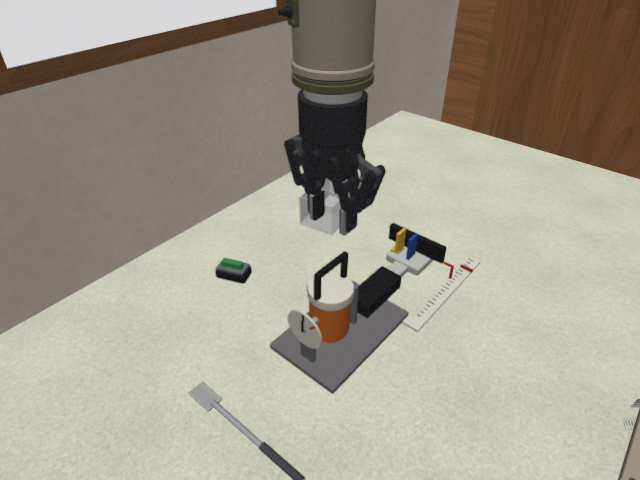

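```bash
cat >> h.py <<'E'
def cloud(n,D,c):
    K=np.array(c["mtx"]);k=c["k1"];T=np.array(c["cam_to_world"])
    v,u=np.mgrid[0:480,0:640]
    a=np.stack([(u-K[0,2])/K[0,0],(v-K[1,2])/K[1,1]],-1); b=a.copy()
    for _ in range(10): b=a/(1+k*(b**2).sum(-1,keepdims=True))
    P=np.concatenate([b,np.ones((480,640,1))],-1)*D[...,None]
    return P@T[:3,:3].T+T[:3,3]
def lid(I,D,c,n,lo=95,hi=150,piv=(520,152)):
    P=cloud(n,D,c); m=(D>0)&(I.min(-1)>95)&(P[...,2]>lo)&(P[...,2]<hi)&(abs(P[...,0]-piv[0]+20)<80)&(abs(P[...,1]-piv[1])<32)
    X=P[m]
    for _ in range(8):
        C=X.mean(0); nn=np.linalg.svd(X-C,full_matrices=False)[2][2]; nn*=np.sign(nn[2])
        e=(X-C)@nn; X=X[abs(e)<2.0*max(e.std(),0.4)]
    return len(X),C,nn,np.degrees(np.arctan2(-nn[0],nn[2])),e.std()
E
python3 - <<'E'
from h import *
for n in ("wrist","side"):
    c=r.get_calibration(n); I=cv2.imread(f"pics/{n}1.png"); D=np.load(f"{n}1.npy")
    print(n,lid(I,D,c,n,115,133))
    if n=="wrist":
        print("axle far",at_z(c,(316,165),80),"bar ends",at_z(c,(314,185),165),at_z(c,(312,305),165))
        P=cloud(n,D,c)
        for row in (130,150,300,320):
            m=np.nonzero((abs(P[row,:,2])<14)&(I[row].max(-1)<125)&(abs(P[row,:,0]-520)<90))[0]
            if len(m): print(row,m.min(),m.max(),P[row,m.min()],P[row,m.max()])
        m=(I.max(-1)<60)&(abs(P[...,2]-40)<3)&(P[...,1]>10)&(P[...,1]<70)
        X=P[m]; print("tube",X[:,0].min(),X[:,0].max(),np.percentile(X[:,0],[1,99]))
E
```

```text
wrist (5798, array([519.95951192, 152.75193528, 124.33997184]), array([-0.03466823,  0.00188908,  0.99939709]), np.float64(1.986745192889015), np.float64(0.49805747265072053))
axle far [522.3409377 188.6558961  80.       ] bar ends [520.59424209 187.87370979 165.        ] [518.31600007 122.9251226  165.        ]
130 238 392 [458.01061197 211.49039054   9.73046991] [587.27979825 208.94152324   8.10019361]
150 239 390 [457.84660612 195.09417287  10.33115572] [585.66168247 192.62841007  10.57652897]
300 254 371 [462.82600707  57.70351882  11.65288595] [571.86145212  55.96614586  12.58573243]
320 255 370 [462.55843582  37.05798409  11.45918585] [571.41399459  35.0615177   11.78285793]
tube 497.0376546000376 540.5936248270448 [497.56959623 539.62697671]
side (865, array([513.8882172 , 152.87643678, 123.85791289]), array([-0.03359329,  0.0053497 ,  0.99942127]), np.float64(1.9251433867723218), np.float64(0.633111219324225))
```

```bash
python3 -m crank '[[[0,0.0005,0.03,0,0,0],[0,0.0005,0.061,0,0,0],[0,0.0005,0.061,0,0,0]]]' ; python3 -m crank '[[[0,0,0,0,0,0],[0,0,0,0,0,0],[0,0,0,0,0,0],[0,0,0,0,0,0],[0,0,0,0,0,0]]]' 1 30
python3 - <<'E'
from h import *
for n in ("wrist","side"):
    c=r.get_calibration(n); I,D=r.snapshot(n); cv2.imwrite(f"pics/{n}2.png",I); np.save(f"{n}2.npy",D)
    print(n,lid(I,D,c,n,115,133))
print(r.sense())
E
```

```text
time: 2.68
tool_pos: [517.0, 150.9, 146.8]
tcp_rot: [-179.7, 0.1, 88.9]
ft_force: [0.0, 0.5, -0.2]
finger_gap: 42.6
time: 3.3
tool_pos: [518.8, 151.1, 149.5]
tcp_rot: [-179.9, 0.0, 88.9]
ft_force: [-1.0, -1.1, 5.2]
finger_gap: -0.1
wrist (8387, array([520.7149687 , 156.07893837, 124.51320028]), array([-0.02238199,  0.00224292,  0.99974698]), np.float64(1.2825039745776599), np.float64(0.4747192247494825))
side (824, array([514.33649177, 152.57913854, 123.9163816 ]), array([-0.02528944,  0.00158507,  0.99967891]), np.float64(1.4491342358394483), np.float64(0.6520988287704895))
{'time': 3.4, 'joint_pos': array([ 1.08215457e+01,  4.64763266e-01,  9.90778714e+01, -2.71661194e-02,
        8.05473762e+01,  1.19470382e+01]), 'qd': array([-0.0115196 ,  0.03657301,  0.10334139, -0.0182993 , -0.02367522,
        0.04229753]), 'joint_efforts': array([ 3.86545407e-01, -4.60242999e+01, -4.56679130e+01,  2.60939347e-01,
       -4.96823934e-02, -2.29836996e-04]), 'tool_pos': array([518.77406107, 151.10720877, 149.49729802]), 'tcp_rot': array([-1.79917484e+02,  4.48430429e-02,  8.88790223e+01]), 'ft_force': array([-1.39889035, -0.88564629,  5.79072475]), 'wrist_torque': array([-0.14580777,  0.00491221, -0.00194061]), 'finger_gap': 0.4398139292533368}
```

View pics/side2.png

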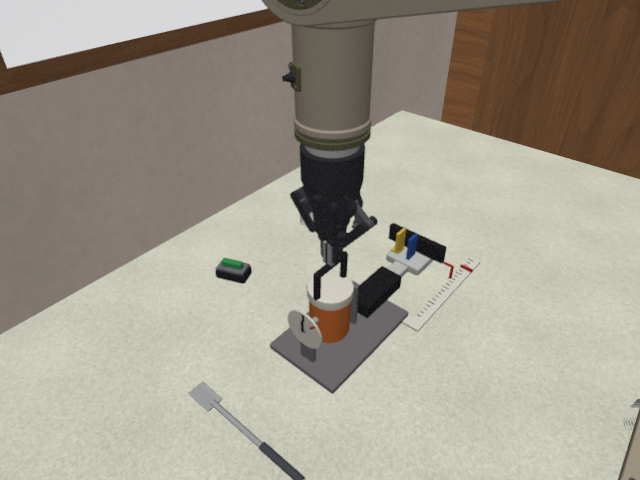

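View pics/wrist2.png

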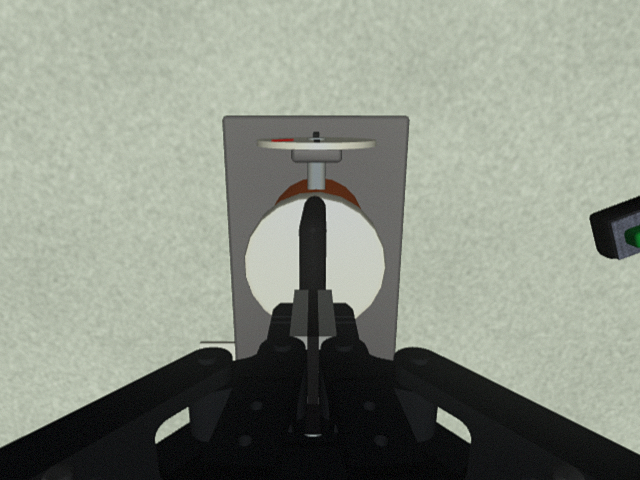

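Run:
```python
import cv2
a=cv2.imread("pics/side2.png")[180:350,260:400]; cv2.imwrite("pics/sc2.png",cv2.resize(a,None,fx=3.5,fy=3.5,interpolation=2))
```

```text
(no output)
```

View pics/sc2.png

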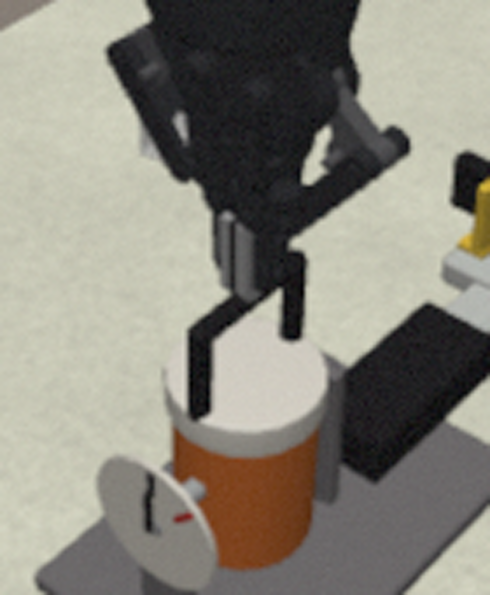

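Run:
```python
from h import *
D=np.load("side2.npy");c=r.get_calibration("side");P=cloud("side",D,c)
for row in range(238,272,2): print(row,[tuple(np.round(P[row,u]).astype(int)) for u in (324,327,330,333)])
D=np.load("wrist2.npy");c=r.get_calibration("wrist");P=cloud("wrist",D,c)
for row in range(270,345,6): print(row,[tuple(np.round(P[row,u]).astype(int)) for u in (300,313,325)])
```

```text
238 [(np.int64(521), np.int64(162), np.int64(215)), (np.int64(516), np.int64(162), np.int64(218)), (np.int64(511), np.int64(163), np.int64(220)), (np.int64(505), np.int64(164), np.int64(224))]
240 [(np.int64(522), np.int64(162), np.int64(211)), (np.int64(516), np.int64(162), np.int64(215)), (np.int64(510), np.int64(163), np.int64(218)), (np.int64(506), np.int64(163), np.int64(220))]
242 [(np.int64(524), np.int64(160), np.int64(206)), (np.int64(516), np.int64(163), np.int64(212)), (np.int64(509), np.int64(165), np.int64(216)), (np.int64(505), np.int64(163), np.int64(217))]
244 [(np.int64(521), np.int64(162), np.int64(205)), (np.int64(517), np.int64(161), np.int64(206)), (np.int64(509), np.int64(165), np.int64(213)), (np.int64(505), np.int64(163), np.int64(214))]
246 [(np.int64(522), np.int64(162), np.int64(201)), (np.int64(516), np.int64(162), np.int64(204)), (np.int64(513), np.int64(160), np.int64(205)), (np.int64(510), np.int64(158), np.int64(205))]
248 [(np.int64(522), np.int64(161), np.int64(198)), (np.int64(516), np.int64(162), np.int64(201)), (np.int64(512), np.int64(161), np.in
[... 3367 characters left out ...]
(161), np.int64(196)), (np.int64(520), np.int64(161), np.int64(197)), (np.int64(523), np.int64(161), np.int64(196))]
324 [(np.int64(516), np.int64(161), np.int64(199)), (np.int64(520), np.int64(161), np.int64(200)), (np.int64(523), np.int64(161), np.int64(200))]
330 [(np.int64(516), np.int64(161), np.int64(205)), (np.int64(520), np.int64(161), np.int64(204)), (np.int64(523), np.int64(161), np.int64(204))]
336 [(np.int64(516), np.int64(161), np.int64(207)), (np.int64(520), np.int64(160), np.int64(206)), (np.int64(523), np.int64(161), np.int64(207))]
342 [(np.int64(516), np.int64(162), np.int64(212)), (np.int64(520), np.int64(159), np.int64(207)), (np.int64(523), np.int64(162), np.int64(212))]
```

```bash
python3 -m crank '[[[0,0.0005,0,0,0,0],[0,0.0005,0,0,0,0],[0,0.0005,0,0,0,0],[0,0.0005,0.01,0,0,0],[0,0.0005,0.0175,0,0,0],[0,0.0005,0.0175,0,0,0]]]' 0.5
python3 - <<'E'
from h import *
for n in ("wrist","side"):
    c=r.get_calibration(n); I,D=r.snapshot(n); cv2.imwrite(f"pics/{n}3.png",I); np.save(f"{n}3.npy",D)
I=np.hstack([cv2.imread("pics/wrist3.png")[150:450,120:520],cv2.resize(cv2.imread("pics/side3.png")[180:350,260:400],None,fx=1.76,fy=1.76)[:299][:300].__class__(0) if 0 else cv2.resize(cv2.imread("pics/side3.png")[180:350,240:410],(300,300))])
cv2.imwrite("pics/m3.png",I)
E
```

```text
time: 4.15
tool_pos: [518.2, 150.9, 130.4]
tcp_rot: [-179.8, 0.1, 88.9]
ft_force: [-0.7, 0.0, -0.2]
finger_gap: 42.5
```

View pics/m3.png

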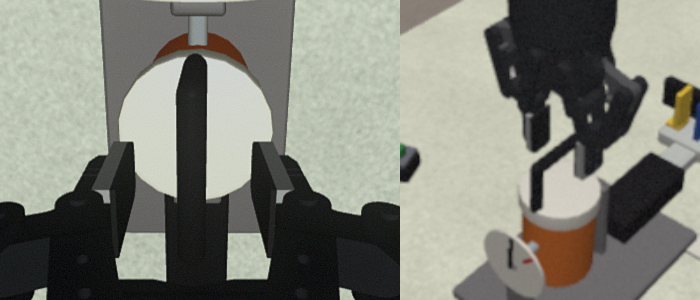

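```bash
python3 -m crank '[[[0,0.0005,0,0,0,0],[0,0.0005,0,0,0,0],[0,0.0005,0,0,0,0],[0,0.0005,0,0,0,0]]]' 1 30
python3 - <<'E'
from h import *
for n in ("wrist","side"):
    c=r.get_calibration(n); I,D=r.snapshot(n); cv2.imwrite(f"pics/{n}4.png",I); np.save(f"{n}4.npy",D)
    print(n,lid(I,D,c,n,115,133))
I=np.hstack([cv2.imread("pics/wrist4.png")[150:450,120:520],cv2.resize(cv2.imread("pics/side4.png")[180:350,240:410],(300,300))])
cv2.imwrite("pics/m4.png",I); s=r.sense(); print(s["tool_pos"],s["ft_force"],s["finger_gap"])
E
```

```text
time: 4.75
tool_pos: [519.8, 151.1, 132.1]
tcp_rot: [-179.9, 0.0, 88.9]
ft_force: [-0.7, -0.3, 2.2]
finger_gap: 8.8
wrist (8296, array([521.02651459, 159.84840163, 124.49634992]), array([-0.0085499 ,  0.00121139,  0.99996272]), np.float64(0.4898794142766669), np.float64(0.46761719722482536))
side (783, array([513.91043485, 154.3691476 , 123.97899091]), array([-0.00488366,  0.00230092,  0.99998543]), np.float64(0.2798149597969148), np.float64(0.5824138628521678))
[519.76068392 151.05616901 132.02748223] [ 0.51511092 -0.19030865  3.21337639] 8.783101121732743
```

View pics/m4.png

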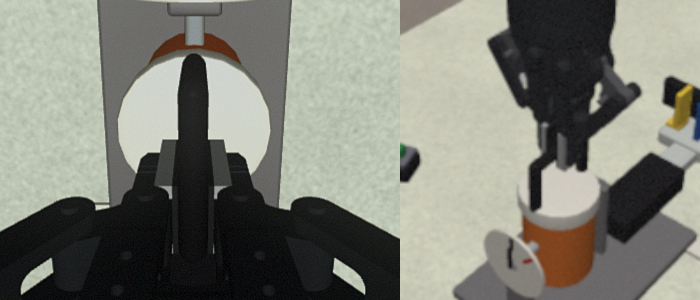

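```bash
python3 -m crank '[[[0,-0.007,0.0003,0,0,0],[0,-0.0142,0.0013,0,0,0],[0,-0.0215,0.0029,0,0,0],[0,-0.0286,0.0051,0,0,0],[0,-0.0354,0.008,0,0,0],[0,-0.042,0.0114,0,0,0],[0,-0.0483,0.0154,0,0,0],[0,-0.0541,0.0199,0,0,0],[0,-0.0596,0.0249,0,0,0],[0,-0.0596,0.0249,0,0,0]]]'
python3 - <<'E'
from h import *
for n in ("wrist","side"):
    c=r.get_calibration(n); I,D=r.snapshot(n); cv2.imwrite(f"pics/{n}5.png",I); np.save(f"{n}5.npy",D)
    print(n,lid(I,D,c,n,75,150))
I=np.hstack([cv2.imread("pics/wrist5.png")[150:450,120:520],cv2.resize(cv2.imread("pics/side5.png")[180:350,260:430],(300,300))])
cv2.imwrite("pics/m5.png",I); s=r.sense(); print(s["tool_pos"],s["ft_force"],s["finger_gap"])
E
```

```text
time: 6.1
tool_pos: [459.0, 152.2, 106.2]
tcp_rot: [-179.8, 0.1, 88.9]
ft_force: [0.8, 1.3, 0.5]
finger_gap: 8.9
wrist (10824, array([493.65742654, 155.25555515, 115.87098382]), array([-0.72128645,  0.01744043,  0.69241728]), np.float64(46.16987156602272), np.float64(0.4162627114553559))
side (860, array([490.44666834, 158.01937649, 112.62335881]), array([-0.71839126,  0.02012936,  0.69534798]), np.float64(45.933811453612606), np.float64(0.7415544317542182))
[459.47508578 152.25189614 106.67813067] [0.82824163 0.81829737 0.260862  ] 8.71725097995103
```

View pics/m5.png

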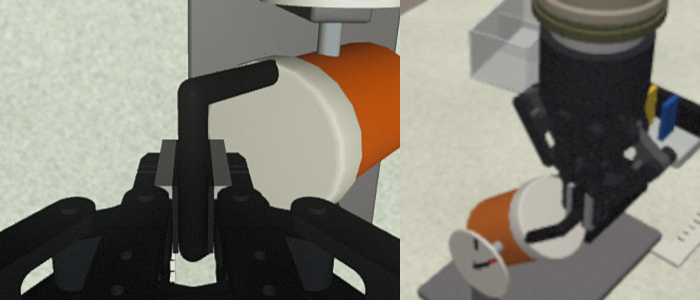

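```bash
python3 -m crank '[[[0,0.001,-0.0008,0,0,0],[0,0.001,-0.0008,0,0,0],[0,0.001,-0.0008,0,0,0],[0,0.001,-0.0008,0,0,0],[0,0.001,-0.0008,0,0,0],[0,0.001,-0.0008,0,0,0],[0,0.001,-0.0008,0,0,0],[0,0.001,-0.0008,0,0,0],[0,0.001,-0.0008,0,0,0],[0,0.001,-0.0008,0,0,0]]]'
python3 - <<'E'
from h import *
for n in ("wrist","side"):
    c=r.get_calibration(n); I,D=r.snapshot(n)
    print(n,lid(I,D,c,n,75,150))
s=r.sense(); print(s["tool_pos"],s["ft_force"],s["finger_gap"])
E
```

```text
time: 7.45
tool_pos: [460.4, 152.2, 107.5]
tcp_rot: [-179.8, 0.1, 88.9]
ft_force: [-4.5, 0.3, 5.2]
finger_gap: 8.6
wrist (10765, array([494.77837627, 155.31337702, 116.78926147]), array([-0.70638622,  0.01673561,  0.70762873]), np.float64(44.94965343714947), np.float64(0.4219707325029463))
side (871, array([490.64987559, 157.92917213, 112.91673464]), array([-0.70836927,  0.0176309 ,  0.7056218 ]), np.float64(45.11132896110654), np.float64(0.7244214442646907))
[460.36329207 152.23197917 107.48244454] [-5.44635841  0.75317233  4.28947437] 8.805203786165288
```

```bash
python3 -m crank '[[[0,0,0,0,0,0],[0,0.0055,-0.005,0,0,0],[0,0.0113,-0.0095,0,0,0],[0,0.0176,-0.0135,0,0,0],[0,0.0242,-0.0169,0,0,0],[0,0.031,-0.0198,0,0,0],[0,0.0381,-0.022,0,0,0],[0,0.0453,-0.0236,0,0,0],[0,0.0527,-0.0246,0,0,0],[0,0.0599,-0.0249,0,0,0]]]';python3 -m crank '[[[0,-0.001,0,0,0,0],[0,-0.001,0,0,0,0]]]'
python3 - <<'E'
from h import *
for n in ("wrist","side"):
    c=r.get_calibration(n); I,D=r.snapshot(n)
    print(n,lid(I,D,c,n,115,133))
s=r.sense(); print(s["tool_pos"],s["ft_force"],s["finger_gap"])
E
```

```text
time: 8.8
tool_pos: [521.0, 151.0, 132.5]
tcp_rot: [-179.8, 0.1, 88.9]
ft_force: [-3.9, -0.2, 3.3]
finger_gap: 8.6
time: 9.05
tool_pos: [520.6, 151.0, 132.6]
tcp_rot: [-179.9, 0.1, 88.9]
ft_force: [0.7, 0.8, 2.9]
finger_gap: 8.7
wrist (8238, array([521.49898221, 159.78406868, 124.5101515 ]), array([0.0019813 , 0.00294232, 0.99999371]), np.float64(-0.11352063850110977), np.float64(0.46525371017540645))
side (772, array([514.28205044, 153.99480719, 124.01291683]), array([4.35994345e-03, 7.98310994e-04, 9.99990177e-01]), np.float64(-0.24980722961515844), np.float64(0.5957307800300862))
[520.33841405 151.00583494 132.64763668] [0.25397354 0.21245158 2.87659805] 8.798935988924724
```

```bash
python3 -m crank '[[[0,0,0,0,0,0],[0,0,0,0,0,0],[0,0,0,0,0,0],[0,0,-0.03,0,0,0],[0,0,-0.065,0,0,0],[-0.04,-0.001,-0.075,0,0,0],[-0.09,-0.002,-0.075,0,0,0],[-0.14,-0.003,-0.075,0,0,0],[-0.18,-0.004,-0.075,0,0,0],[-0.18,-0.004,-0.075,0,0,0]]]' 0.5
python3 - <<'E'
from h import *
s=r.sense(); print(s["tool_pos"],s["ft_force"],s["finger_gap"])
for n in ("side","wrist"):
    c=r.get_calibration(n); I,D=r.snapshot(n); cv2.imwrite(f"pics/{n}6.png",I); np.save(f"{n}6.npy",D)
    if n=="side":
        print(n,lid(I,D,c,n,115,133))
    for t in ("fin","lever_tab","crossbar","pointer","mark"):
      for a in r.landmark_of(t,n)[:1]:
        px=a["pixel"]; d=dpt(D,px); print(n,t,round(a["conf"],2),np.round(px,1),np.round(at_depth(c,px,d),1),np.round(at_z(c,px,{"fin":62,"lever_tab":65,"crossbar":56,"pointer":13,"mark":5}[t]),1))
E
```

```text
time: 10.4
tool_pos: [512.7, -31.3, 207.8]
tcp_rot: [-179.9, 0.1, 88.7]
ft_force: [-0.2, 0.7, -0.5]
finger_gap: 42.9
[512.71276102 -31.32605573 207.79531583] [-0.22359039  0.71341881 -0.49979464] 42.896553670584034
side (827, array([515.04975806, 152.56432726, 124.04775578]), array([-0.00251474,  0.00203305,  0.99999477]), np.float64(0.1440846308942404), np.float64(0.6072915453680457))
side fin 0.71 [412.  247.5] [509.1 -70.6  61.6] [508.9 -70.1  62. ]
side lever_tab 0.78 [398.6 236.9] [535.4 -64.6  76.5] [542.6 -78.1  65. ]
side crossbar 0.81 [416.6 244. ] [508.7 -86.4  60.2] [511.1 -91.4  56. ]
side pointer 0.86 [447.8 276.8] [ 446.3 -106.9    1.3] [441.6 -94.   13. ]
side mark 0.51 [468.6 272.2] [ 421.4 -141.5    2.9] [ 420.6 -139.     5. ]
wrist lever_tab 0.76 [342.5 270.9] [535.3 -71.1  72.1] [535.8 -73.8  65. ]
wrist crossbar 0.68 [316.7 295.2] [515.5 -91.1  71. ] [515.6 -97.7  56. ]
wrist pointer 0.84 [233.6 275.9] [440.6 -96.2  13.1] [440.6 -96.2  13. ]
```

View pics/wrist6.png

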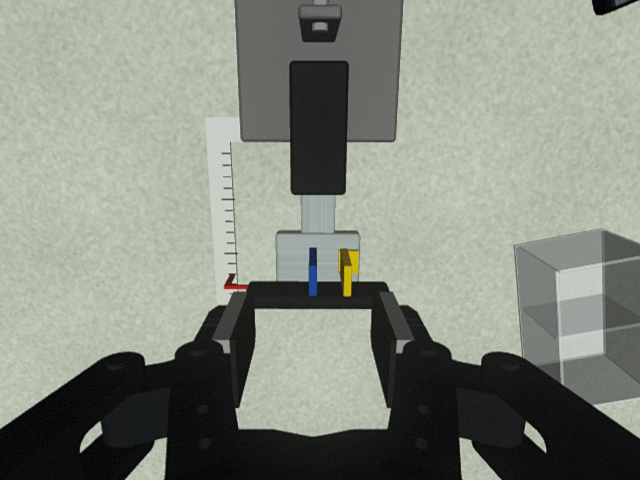

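View pics/side6.png

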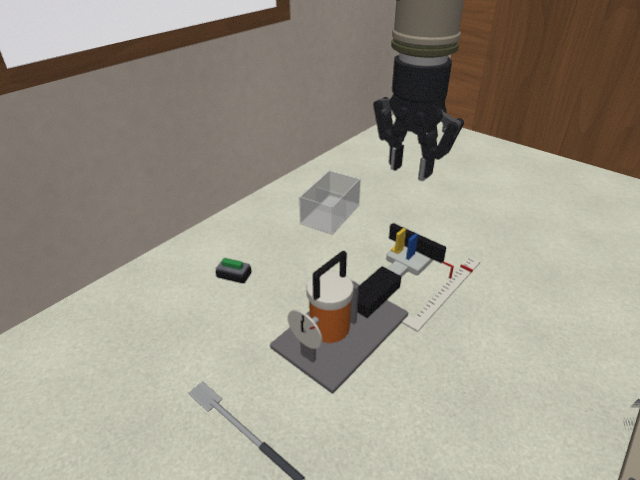

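```bash
python3 - <<'E'
from h import *
D=np.load("wrist6.npy");c=r.get_calibration("wrist");P=cloud("wrist",D,c)
for px in [(352,256),(355,265),(350,272),(313,252),(347,255),(313,290),(347,292),(280,240),(355,240)]: print(px,np.round(P[px[1],px[0]],1))
E
python3 -m crank '[[[-0.02,0.002,0.03,0,0,-0.005],[-0.0417,0.0036,0.07,0,0,-0.005],[-0.0417,0.0036,0.105,0,0,-0.005],[-0.0417,0.0036,0.105,0,0,-0.005],[-0.0417,0.0036,0.105,0,0,-0.005]]]' 0.3
```

```text
(352, 256) [545.  -70.1  42.6]
(355, 265) [547.6 -78.1  42.3]
(350, 272) [539.7 -67.7  85.8]
(313, 252) [513.2 -62.3  54. ]
(347, 255) [539.5 -63.   61.2]
(313, 290) [512.8 -81.7  84.6]
(347, 292) [537.7 -83.6  85.1]
(280, 240) [486.2 -56.3  38.9]
(355, 240) [547.8 -57.6  38.8]
time: 11.62
tool_pos: [516.4, -70.3, 104.4]
tcp_rot: [-180.0, 0.1, 89.2]
ft_force: [0.6, 0.1, 0.6]
finger_gap: 60.0
```

Run:
```python
from h import *
n="wrist"; c=r.get_calibration(n); I,D=r.snapshot(n); cv2.imwrite(f"pics/{n}7.png",I); np.save(f"{n}7.npy",D)
s=r.sense(); print(s["tool_pos"],s["ft_force"],s["finger_gap"])
```

```text
[516.96370399 -70.39782257 104.99540294] [-0.85280471 -0.25647909  0.59827152] 59.55771006101319
```

View pics/wrist7.png

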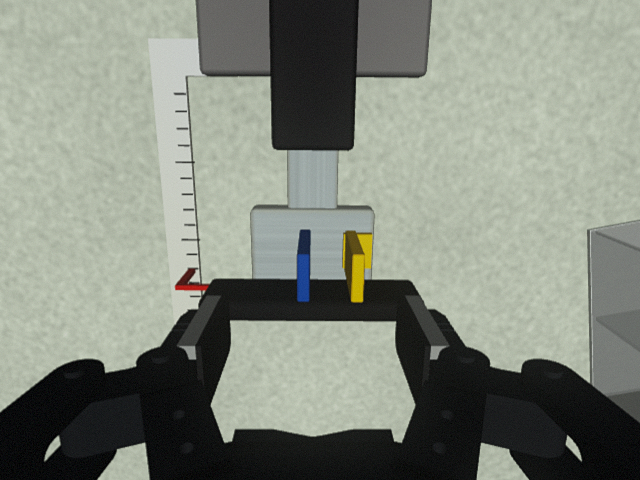

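```bash
python3 -m crank '[[[-0.0025,-0.0005,0.03,0,0,0],[-0.0025,-0.0005,0.06,0,0,0],[-0.0025,-0.0005,0.07,0,0,0],[-0.0025,-0.0005,0.071,0,0,0],[-0.0025,-0.0005,0.071,0,0,0]]]'
python3 - <<'E'
from h import *
for n in ("side","wrist"): c=r.get_calibration(n); I,D=r.snapshot(n); cv2.imwrite(f"pics/{n}8.png",I); np.save(f"{n}8.npy",D)
I=np.hstack([cv2.imread("pics/wrist8.png")[150:450,120:520],cv2.resize(cv2.imread("pics/side8.png")[150:320,330:500],(300,300))]); cv2.imwrite("pics/m8.png",I)
s=r.sense(); print(s["tool_pos"],s["ft_force"],s["finger_gap"])
E
```

```text
time: 12.3
tool_pos: [517.8, -73.2, 35.7]
tcp_rot: [179.8, 0.1, 89.2]
ft_force: [-0.2, 1.0, -0.1]
finger_gap: 59.9
[517.65108687 -73.21031395  35.4832993 ] [ 0.18824592 -0.14559208 -1.40494891] 59.86137598017825
```

View pics/m8.png

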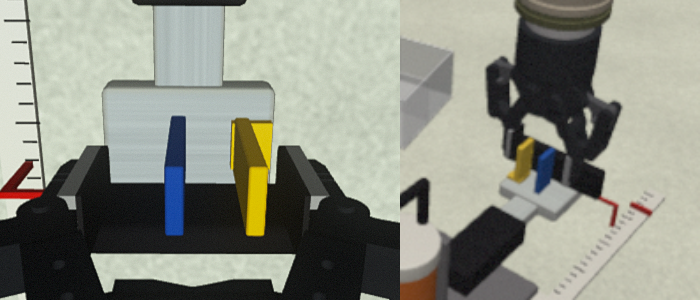

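```bash
python3 -m crank '[[[-0.005,-0.001,0.001,0,0,0],[-0.012,-0.001,0.001,0,0,0.003],[-0.02,-0.001,0.001,0,0,0.003],[-0.028,-0.001,0.001,0,0,0.003],[-0.036,-0.001,0.001,0,0,0.003],[-0.043,-0.001,0.001,0,0,0.003],[-0.043,-0.001,0.001,0,0,0.003],[-0.043,-0.001,0.001,0,0,0.003]]]'
python3 - <<'E'
from h import *
for n in ("side","scene","wrist"):
    c=r.get_calibration(n); I,D=r.snapshot(n); cv2.imwrite(f"pics/{n}9.png",I); np.save(f"{n}9.npy",D)
    for t in ("pointer","mark","crossbar"):
      for a in r.landmark_of(t,n)[:2]:
        px=a["pixel"]; print(n,t,round(a["conf"],2),np.round(px,1),np.round(at_z(c,px,{"pointer":13,"mark":5,"crossbar":56}[t]),1))
    if n!="wrist":
        u=(330,150) if n=="side" else (200,120)
        cv2.imwrite(f"pics/{n}9c.png",cv2.resize(I[u[1]:u[1]+170,u[0]:u[0]+170],(590,590),interpolation=2))
s=r.sense(); print(s["tool_pos"],s["tcp_rot"],s["ft_force"],s["finger_gap"])
E
```

```text
time: 13.4
tool_pos: [516.5, -115.9, 35.2]
tcp_rot: [179.8, 0.1, 89.0]
ft_force: [-0.5, 4.9, 4.1]
finger_gap: 59.8
side pointer 0.65 [458.3 264.5] [ 442.5 -137.6   13. ]
side mark 0.66 [328.8 264.6] [636.8   9.6   5. ]
side mark 0.53 [465.7 269.8] [ 427.8 -141.9    5. ]
side crossbar 0.94 [424.1 233.7] [ 516.3 -127.9   56. ]
side crossbar 0.63 [422.3 239.2] [ 510.3 -110.7   56. ]
scene pointer 0.87 [273.3 196.2] [ 429.7 -127.6   13. ]
scene mark 0.66 [371.1 214.1] [364.8 104.2   5. ]
scene mark 0.45 [301.1 243.8] [529.1   4.5   5. ]
scene crossbar 0.72 [250.1 202. ] [ 512.2 -137.2   56. ]
scene crossbar 0.68 [259.8 224.9] [564.2 -78.6  56. ]
wrist pointer 0.77 [148.  303.5] [ 438.5 -131.5   13. ]
wrist mark 0.73 [142.  324.7] [ 430.6 -146.7    5. ]
wrist crossbar 0.66 [308.8 356.4] [ 515.2 -135.1   56. ]
[ 516.46677383 -115.7346875    35.17706976] [1.79763137e+02 7.14090016e-02 8.90487380e+01] [0.28171019 4.80003911 4.09268339] 59.93306378962991
```

View pics/side9c.png

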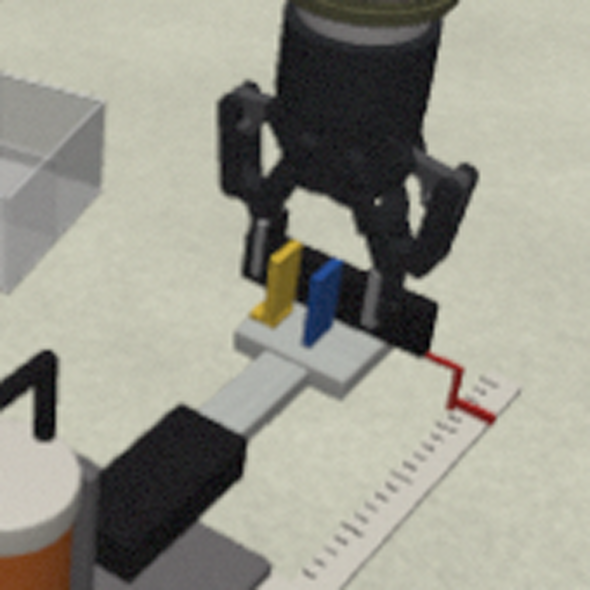

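View pics/wrist9.png

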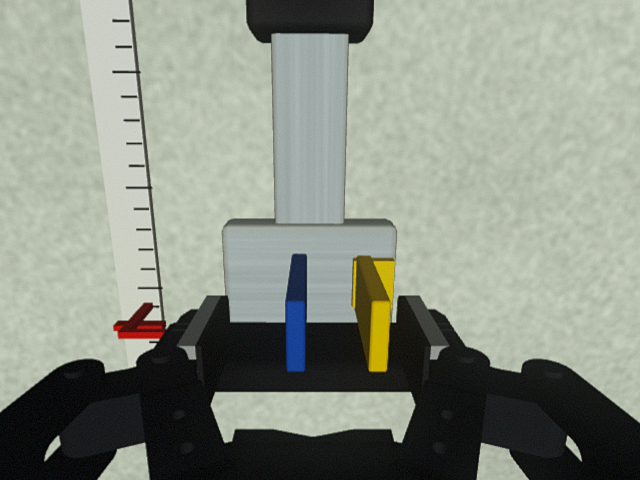

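View pics/scene9c.png

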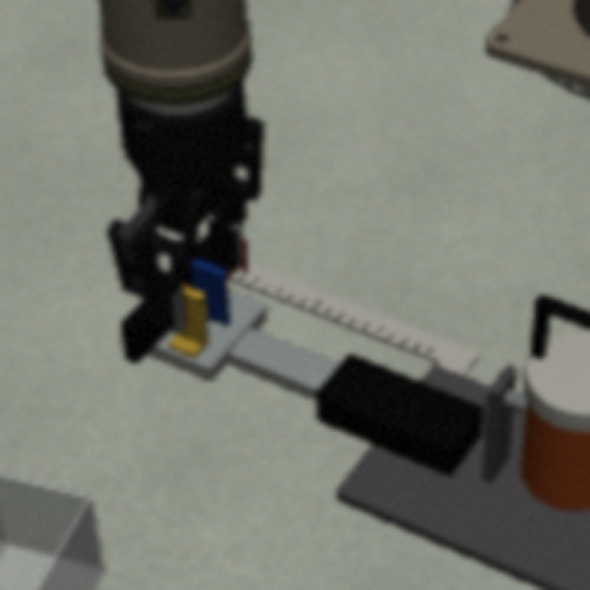

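Run:
```python
from h import *
I=cv2.imread("pics/wrist9.png"); cv2.imwrite("pics/w9z.png",cv2.resize(I[290:350,100:180],(800,600),interpolation=cv2.INTER_NEAREST))
I=cv2.imread("pics/side9.png"); cv2.imwrite("pics/s9z.png",cv2.resize(I[240:285,440:500],(800,600),interpolation=cv2.INTER_NEAREST))
```

```text
(no output)
```

View pics/w9z.png

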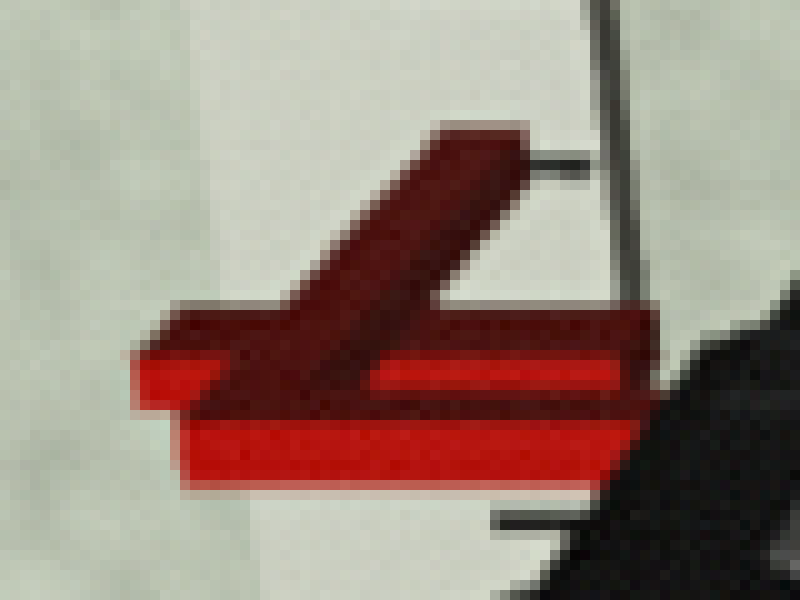

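View pics/s9z.png

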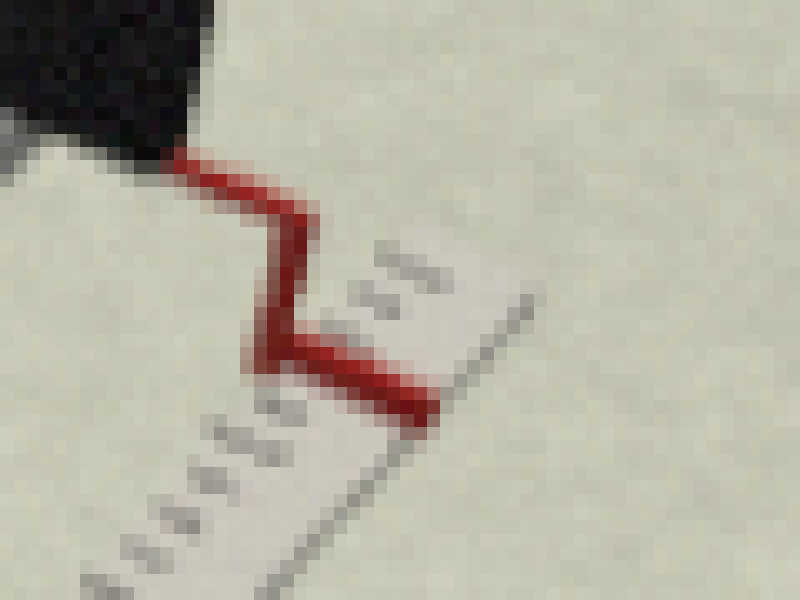

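```bash
cat >> h.py <<'E'
def fy(p): # feeder-frame y (yaw -1), relative
    a=np.radians(-1.0); return -np.sin(a)*(p[0]-518.7)+np.cos(a)*(p[1]-1)
E
python3 - <<'E'
from h import *
c=r.get_calibration("wrist");D=np.load("wrist9.npy");P=cloud("wrist",D,c)
for u,v in [(115,328),(114,329),(142,327),(150,327),(130,335),(145,335),(148,304),(130,300),(115,300)]: print((u,v),np.round(P[v,u],1))
for z in (6,7.5,8): print("clip top edges",z,[np.round([*at_z(c,(115,v),z),fy(at_z(c,(115,v),z))],1).tolist() for v in (325.3,330.9)])
print("clip foot",[fy(at_z(c,(118,320.6),z)) for z in (0,1,2)])
print("tip",[np.round([*at_z(c,(148.5,v),13),fy(at_z(c,(148.5,v),13))],1).tolist() for v in (302.2,)])
print("arm",[np.round([*at_z(c,(140,v),42),fy(at_z(c,(140,v),42))],1).tolist() for v in (332,338.8)])
c=r.get_calibration("side")
f=lambda x,y:(440+x/13.333-.5,240+y/13.333-.5)
print("side tip",at_z(c,f(262,372),13),fy(at_z(c,f(262,372),13)))
# clip: right end top face middle
for z in(6,8): q=at_z(c,f(432,402),z);print("side clip",q,fy(q))
E
```

```text
(115, 328) [ 418.9 -146.1    9.3]
(114, 329) [ 418.1 -146.8    8.9]
(142, 327) [ 432.3 -145.8    9.2]
(150, 327) [ 436.1 -146.1    8.8]
(130, 335) [ 441.4 -132.6   41.3]
(145, 335) [ 447.7 -132.6   41.6]
(148, 304) [ 438.9 -131.2   14.1]
(130, 300) [ 426.1 -133.3    4.5]
(115, 300) [ 416.  -135.5   -0.7]
clip top edges 6 [[417.4, -146.3, 6.0, -149.0], [417.0, -149.4, 6.0, -152.1]]
clip top edges 7.5 [[418.2, -145.5, 7.5, -148.2], [417.8, -148.6, 7.5, -151.3]]
clip top edges 8 [[418.5, -145.2, 8.0, -148.0], [418.0, -148.3, 8.0, -151.0]]
clip foot [np.float64(-149.4649474786622), np.float64(-148.95484984936937), np.float64(-148.44475222007645)]
tip [[438.8, -130.8, 13.0, -133.2]]
arm [[446.0, -131.0, 42.0, -133.2], [445.6, -134.1, 42.0, -136.3]]
side tip [ 437.4301763  -131.03410988   13.        ] -133.43235444466836
side clip [ 418.60440639 -148.49108603    6.        ] -151.21522679361797
side clip [ 417.89806689 -146.13165422    8.        ] -148.8684816634187
```

```bash
python3 -m crank '[[[-0.006,0,0,0,0,0],[-0.012,0,0,0,0,0],[-0.0142,0,0,0,0,0],[-0.0142,0,0,0,0,0],[-0.0142,0,0,0,0,0],[-0.0142,0,0,0,0,0]]]'
python3 - <<'E'
from h import *
for n in ("side","wrist"):
    c=r.get_calibration(n); I,D=r.snapshot(n); cv2.imwrite(f"pics/{n}10.png",I); np.save(f"{n}10.npy",D)
I=cv2.imread("pics/wrist10.png"); cv2.imwrite("pics/w10z.png",cv2.resize(I[290:365,80:180],(800,600),interpolation=cv2.INTER_NEAREST))
I=cv2.imread("pics/side10.png"); cv2.imwrite("pics/s10z.png",cv2.resize(I[240:285,440:500],(800,600),interpolation=cv2.INTER_NEAREST))
s=r.sense(); print(s["tool_pos"],s["tcp_rot"],s["ft_force"],s["finger_gap"])
E
```

```text
time: 14.75
tool_pos: [516.2, -129.3, 35.2]
tcp_rot: [179.8, -0.0, 89.0]
ft_force: [0.0, 5.6, 1.7]
finger_gap: 60.0
[ 516.1803155  -129.25853969   35.23883178] [ 1.79770284e+02 -8.00703476e-04  8.90380899e+01] [-0.73538241  5.51004939  1.53327108] 59.56374774897534
```

View pics/w10z.png

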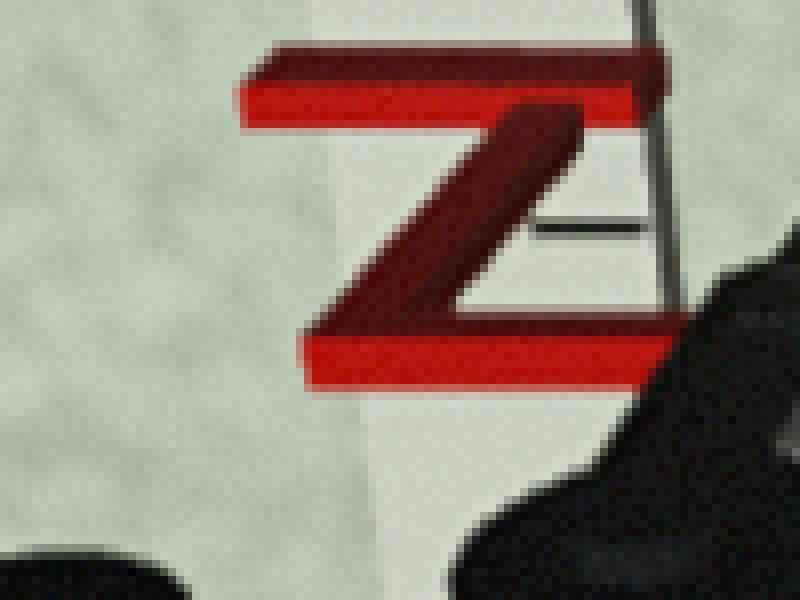

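View pics/s10z.png

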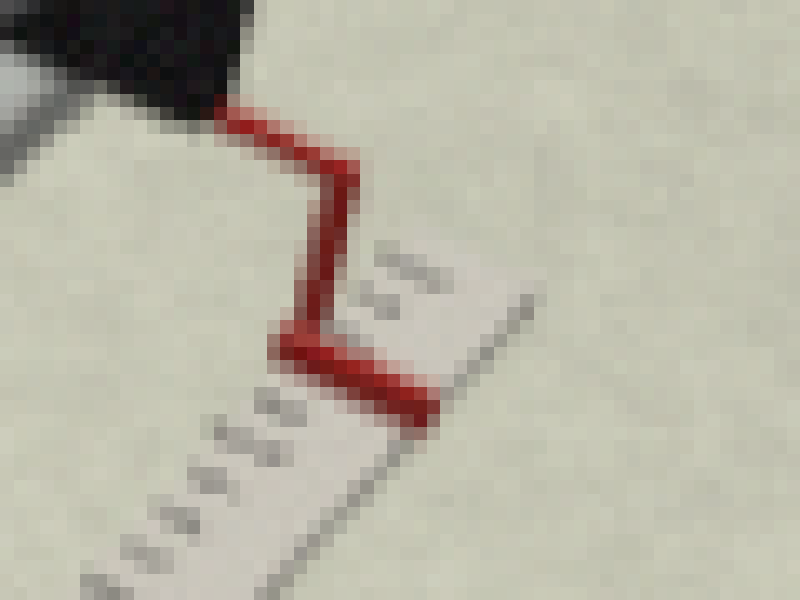

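```bash
cat > m.py <<'E'
from h import *
def run(c,cu,c1,c2,tu,t,au,a1,a2,foot=None):
    g=lambda u,v,z: fy(at_z(c,(u-.5,v-.5),z))
    cl=(g(cu,c1,9)+g(cu,c2,9))/2; 
    print("clip thickness",g(cu,c1,9)-g(cu,c2,9),"centre z9",cl,"z8",(g(cu,c1,8)+g(cu,c2,8))/2)
    if foot: print("foot far edge-1.5:",g(*foot,3)-1.5)
    print("tip-1.5",g(tu,t,13)-1.5,"arm centre",(g(au,a1,41.5)+g(au,a2,41.5))/2,"thick",g(au,a1,41.5)-g(au,a2,41.5))
E
python3 - <<'E'
from m import *
c=r.get_calibration("wrist");D=np.load("wrist10.npy");P=cloud("wrist",D,c)
m=(P[298:308,108:150]); 
for u,v in [(112,303),(120,303),(135,303)]: print(np.round(P[v,u],1))
Z=P[301:305,112:138,2]; print("clip top z",np.median(Z)); print("strip z",np.median(P[312:325,122:130,2]), "shelf",np.median(P[300:340,85:105,2]))
print("arm z",np.median(P[333:338,122:155,2]))
run(c,110,300.4,306,148.9,303.0,125,332,338.75,(115,295.8))
E
```

```text
[ 418.9 -146.3    8.8]
[ 422.8 -146.4    8.8]
[ 430.7 -145.9   10.1]
clip top z 9.499803220332808
strip z 3.5815293069640575 shelf -0.5630568884045317
arm z 41.50784101013457
clip thickness 2.964305708207263 centre z9 -148.77393467815568 z8 -149.23152306406303
foot far edge-1.5: -149.00133316583157
tip-1.5 -148.37925726222244 arm centre -148.34843830476325 thick 3.098039286410966
```

```bash
python3 -m crank '[[[-0.0011,0,0,0,0,0],[-0.0011,0,0,0,0,0],[-0.0011,0,0,0,0,0]]]'
python3 - <<'E'
from h import *
n="wrist"; I,D=r.snapshot(n); cv2.imwrite(f"pics/{n}11.png",I)
cv2.imwrite("pics/w11z.png",cv2.resize(I[290:365,80:180],(800,600),interpolation=cv2.INTER_NEAREST))
s=r.sense(); print(s["tool_pos"],s["ft_force"],s["finger_gap"])
E
```

```text
time: 15.22
tool_pos: [516.1, -129.5, 35.3]
tcp_rot: [179.8, -0.1, 89.0]
ft_force: [-0.4, 6.0, 0.4]
finger_gap: 60.0
[ 516.14325632 -129.48886147   35.23790655] [-0.21374065  7.16174657  1.53010097] 59.82081077531801
```

View pics/w11z.png

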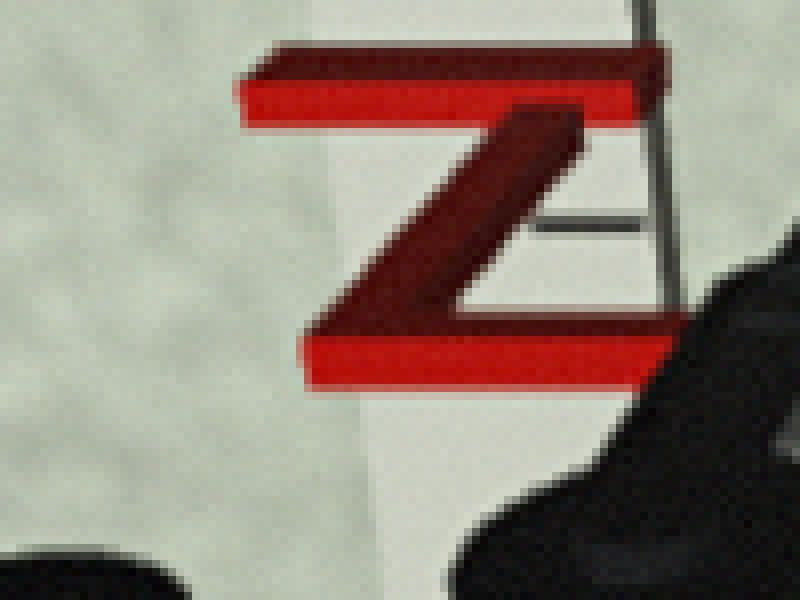

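```bash
python3 -m crank '[[[-0.0011,0.0003,0,0,0,0],[-0.0011,0.0003,0,0,0,0],[-0.0011,0.0003,0,0,0,0]]]'; python3 -m crank '[[[-0.0008,0,0,0,0,0],[-0.0008,0,0,0,0,0],[-0.0008,0,0,0,0,0],[-0.0008,0,0,0,0,0],[-0.0008,0,0,0,0,0],[-0.0008,0,0,0,0,0]]]' 1 40
python3 - <<'E'
from h import *
for n in ("side","wrist"):
    I,D=r.snapshot(n); cv2.imwrite(f"pics/{n}12.png",I);np.save(f"{n}12.npy",D)
cv2.imwrite("pics/w12z.png",cv2.resize(I[290:365,80:180],(800,600),interpolation=cv2.INTER_NEAREST))
s=r.sense(); print(s["tool_pos"],s["tcp_rot"],s["ft_force"],s["finger_gap"])
E
```

```text
time: 15.65
tool_pos: [516.2, -129.7, 35.3]
tcp_rot: [179.8, -0.2, 89.0]
ft_force: [-0.8, 6.3, 2.5]
finger_gap: 60.0
time: 16.4
tool_pos: [514.4, -129.8, 35.9]
tcp_rot: [-180.0, -0.3, 89.0]
ft_force: [-15.2, 7.6, 16.3]
finger_gap: 12.1
[ 514.33345104 -129.72934602   35.88294939] [-179.97116259   -0.27573443   89.01322862] [-13.57212916   6.37414979  16.38797422] 12.554762812039137
```

View pics/w12z.png

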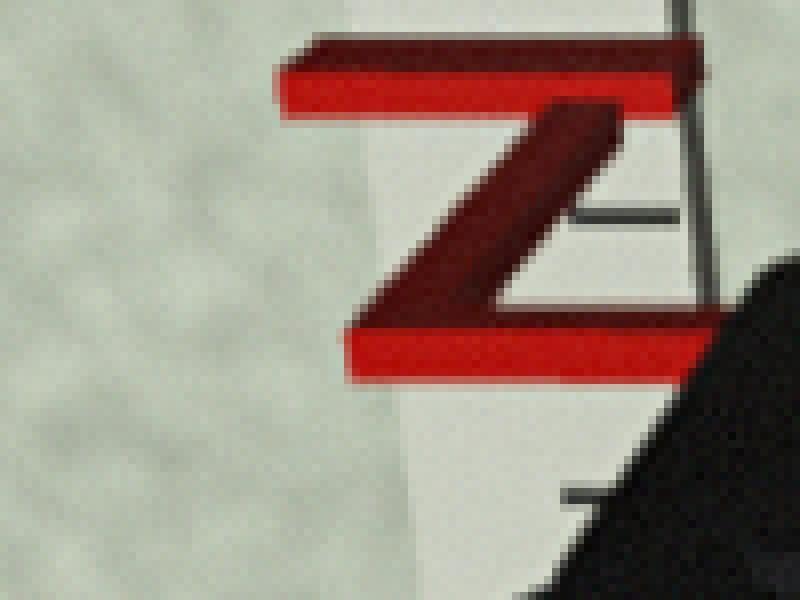

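View pics/wrist12.png

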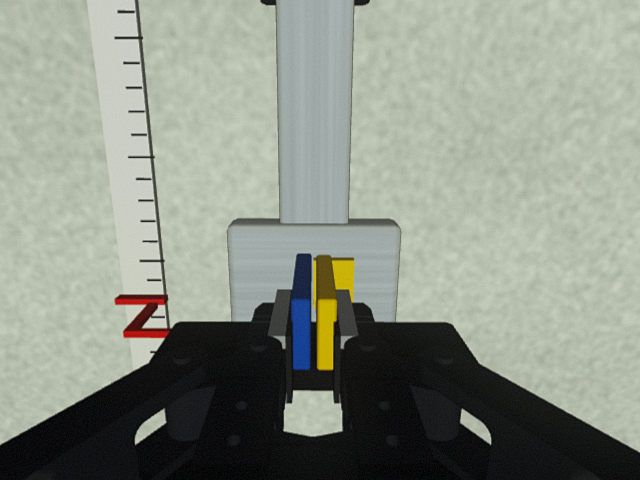

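```bash
python3 - <<'E'
from m import *
c=r.get_calibration("wrist")
run(c,115,299,304.75,152.5,303.0,128,331,337.75,(120,294.5))
E
python3 -m crank '[[[-0.0008,-0.0003,-0.0003,0,0,0],[-0.0008,-0.0003,-0.0003,0,0,0],[-0.0008,-0.0003,-0.0003,0,0,0]]]'
python3 - <<'E'
from h import *
for n in ("side","wrist"):
    I,D=r.snapshot(n); cv2.imwrite(f"pics/{n}13.png",I);np.save(f"{n}13.npy",D)
cv2.imwrite("pics/w13z.png",cv2.resize(I[290:365,80:180],(800,600),interpolation=cv2.INTER_NEAREST))
cv2.imwrite("pics/s13z.png",cv2.resize(cv2.imread("pics/side13.png")[190:310,370:530],(800,600),interpolation=cv2.INTER_NEAREST))
s=r.sense(); print(s["tool_pos"],s["tcp_rot"],s["ft_force"],s["finger_gap"])
E
```

```text
clip thickness 3.048526022748007 centre z9 -148.86369281873903 z8 -149.3126557248831
foot far edge-1.5: -149.04283235362172
tip-1.5 -149.16074260986133 arm centre -148.88726261317686 thick 3.104591559575084
time: 16.88
tool_pos: [514.1, -129.7, 36.0]
tcp_rot: [-180.0, -0.4, 89.0]
ft_force: [0.6, 6.5, -1.3]
finger_gap: 12.1
[ 514.08280886 -129.69236187   35.9944538 ] [-179.98612512   -0.35923719   89.00475429] [ 0.93024564  5.43922377 -1.27511896] 11.862253570239847
```

View pics/w13z.png

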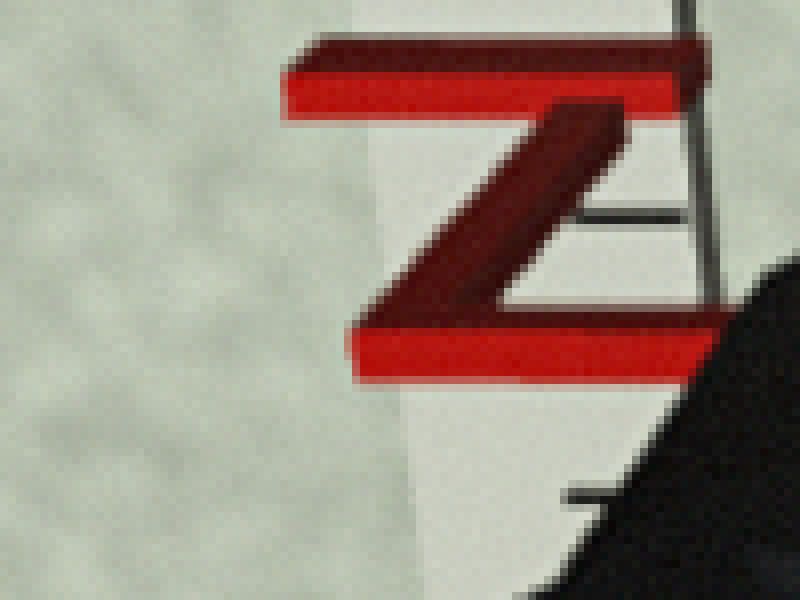

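View pics/s13z.png

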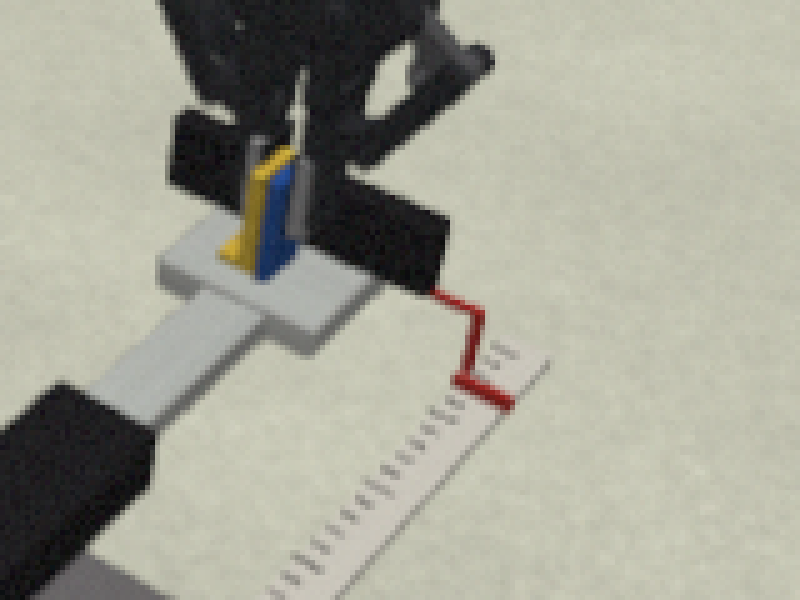

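Run:
```python
from h import *
I=cv2.imread("pics/wrist13.png"); c=r.get_calibration("wrist")
hsv=cv2.cvtColor(I,cv2.COLOR_BGR2HSV)
for row in (345,355,362):
    b=[u for u in range(280,360) if 100<hsv[row,u,0]<130 and hsv[row,u,1]>120 and hsv[row,u,2]>90]
    y=[u for u in range(280,370) if 18<hsv[row,u,0]<35 and hsv[row,u,1]>120 and hsv[row,u,2]>90]
    f=lambda u:at_z(c,(u,row),85)[0]
    print(row,b[0],b[-1],y[0],y[-1],"fin w",f(b[-1]+.5)-f(b[0]-.5),"tab w",f(y[-1]+.5)-f(y[0]-.5),"total",f(y[-1]+.5)-f(b[0]-.5))
cv2.imwrite("pics/w13f.png",cv2.resize(I[240:390,220:420],(800,600),interpolation=cv2.INTER_NEAREST))
```

```text
345 294 310 318 332 fin w 5.145768990739896 tab w 4.540921497190197 total 11.805661120194088
355 294 310 318 332 fin w 5.182677925282803 tab w 4.5734956783428515 total 11.890343762715645
362 294 310 318 332 fin w 5.208834900083616 tab w 4.596580690130509 total 11.950357501749977
```

View pics/w13f.png

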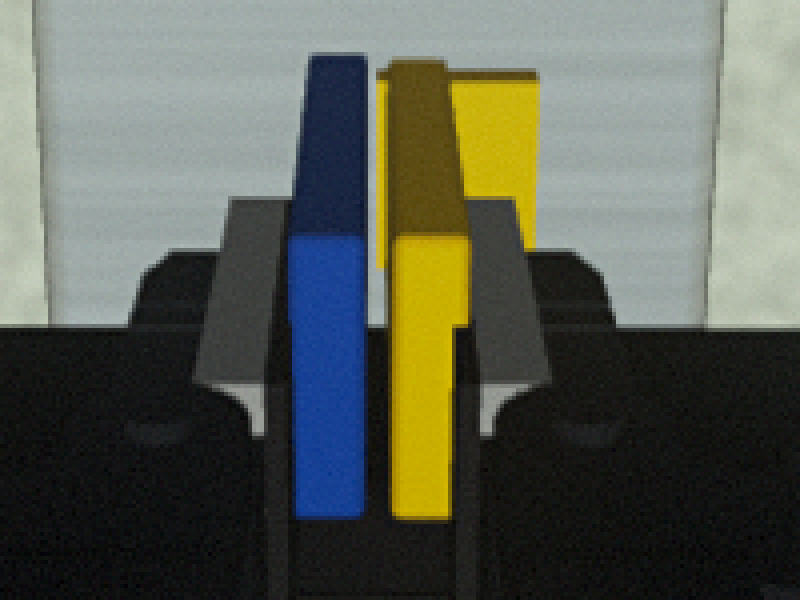

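Run:
```python
from h import *
c=r.get_calibration("side"); I,D=r.snapshot("side"); print(lid(I,D,c,"side",115,133)[3])
s=r.sense(); print(s["time"],s["tool_pos"],s["ft_force"],s["finger_gap"])
print(r.hand_in())
```

```text
-0.034840783589993186
17.025 [ 514.09576538 -129.69649375   36.00703728] [ 0.7566115   6.67746923 -1.18854647] 12.021433983348958
the job is handed in; nothing more can be done
None
```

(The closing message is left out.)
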